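# Locate a bracket in a drilling fixture

## Task

Pick up the aluminium bracket by its upright web and lay it gently on the fixture plate, straight long edge (the one without slots) towards the two dowels. Then press it sideways against both dowels and endways against the end stop, so that it bears firmly on all three at once for a moment (a few newtons on each, at least 2 but never as much as 15), and let go, leaving it flat and fully home against all three. Leave everything else on the bench where it is.

Things in the scene. Friction and masses are not known exactly. Their poses are not given: they have to be found in the camera images.
- bracket_mid (a point): Loose aluminium bracket, 0.35 to 0.6 kg; its centre, 28.5 mm above its underside, z up. Foot 80 mm (its x) by 130 mm (its y), 12 mm thick. On its middle an upright web to grip across x: 14 mm thick (x), 64 mm long (y), from 12 to 57 mm above the underside. The foot's ends lie at y = -65 and +65 mm; the +y end goes to the end stop.
- bracket_edge (a point): Middle of the bracket's straight long edge (half-way up the foot), 40 mm to +x of bracket_mid and 22.5 mm below it; axes as bracket_mid. This edge goes against the dowels. The opposite long edge (-x) has two open bolt slots, 18 mm wide and 22 mm deep.
- fixture: Dark steel fixture plate fixed to the bench, 180 mm (its x) by 240 mm (its y), 12 mm thick; origin at the centre of its underside, so the bracket rests 12 mm above it. +x is the side with the dowels, +y the end with the stop. The fixture is rigid. Nothing else stands on its top.
- dowel_a: Upright steel dowel fixed in the fixture, 12 mm diameter, standing 20 mm above the plate; origin on its axis at the plate's top, axes as the fixture's. At x = 52, y = -38 mm in the fixture. Rigid.
- dowel_b: The second dowel, the same; at x = 52, y = +38 mm in the fixture. The line where the bracket's straight edge must lie is 6 mm to -x of both dowel axes.
- stop: Fixed steel end stop on the +y end of the fixture: a block 44 x 30 x 26 mm with a 12 mm round nose that sticks out 10 mm towards -y. Origin under the nose's tip on the plate's top; axes as the fixture's. It is set differently each time: tip at x = 0, y = 55 to 75 mm in the fixture. Rigid.
- stop_nose (a point): Tip of the end stop's nose, 6.5 mm above the plate: the bracket's +y end touches here.
- oil_bottle: Bystander: white plastic oil bottle, 56 mm diameter, 150 mm tall; origin under its middle. Leave it alone.
- wrench: Bystander: steel open-ended wrench, flat on the bench; origin under its middle. Leave it alone.
- screwdriver: Bystander: screwdriver lying on the bench, about 200 mm long; origin under its middle. Leave it alone.
- bearing: Bystander: small steel ball-bearing ring, 34 mm diameter, 11 mm high, between the bracket and the fixture; origin under its middle. Leave it alone.
- grease_jar: Bystander: grey grease jar, 68 mm diameter, 65 mm tall; origin under its middle. Leave it alone.
- caliper: Bystander: sliding caliper lying flat, 200 mm long; origin under its middle. Leave it alone.
- bit_tray: Bystander: open grey tray 120 x 160 x 35 mm; origin under its middle. Leave it alone.
Things that resemble listed ones, but are neither listed nor needed, are in the scene too. Leave any brown or yellow look-alike of the part that bears bracket_mid alone.

How it is judged:
By the outcome, as a careful person would: the job done as asked, in the order asked, and still so for the second after the job is handed in, with the robot touching nothing.
It also fails if it takes over 72 s, if anything falls off the work surface, if the arm or the gripper's body presses on something with over 40 N, if the wrist force passes 120 N, or if a joint passes its speed limit or range.

## Robot

A 7-joint arm with a two-finger parallel gripper is mounted at the origin on the work surface. World frame = base frame: x ahead of the robot, y to its left, z up, the work surface at z = 0. Lengths are in m, angles in degrees, forces in N, time in s.
With the tool pointing down it reaches from about 0.35 to 0.775 m from the base axis. Payload 3.1 kg.
Tool frame: the origin (TCP) lies on the centre line of the jaws, within the pads' length; the fingertips stand 17 mm ahead of it and the grasp point (between the pads) lies 2 mm behind it (robot.tip_reach is the distance from the TCP to the fingertips, in m); z points along the fingers, y is the direction in which the jaws open and shut (so a half turn about z gives the same grasp; the last joint's range is limited). The gripper opens to 85 mm and grips with 20 to 120 N. Pads are 22 mm wide; open, the fingers measure 114 mm over their backs; the gripper's body (76 mm by 85 mm) begins 54 mm behind the grasp point. The pads swing forward as they close: fully open they stand 13 mm farther back than shut.
Start: joints at [-75.671, 17.813, 0.802, 86.603, -0.252, 75.585, -1.558], TCP at [0.158, 0.527, 0.248] pointing down, gripper open.
Joint ranges: [-154.91, 154.91], [-16.99, 109.72], [-72.82, 74.43], [7.12, 147.25], [-82.49, 262.49], [11.32, 116.49], [-174.64, 174.64]. Speed limits (degrees/s): [159.86, 159.86, 180, 180, 180, 180, 180].

## Interface

Orientations are given as [roll, pitch, yaw] about the fixed x, y, z axes, in that order (R = Rz(yaw) Ry(pitch) Rx(roll)).
In Python, from station import robot, fingers, vision, workorder, recognise gives the robot as it stands. Calls block until the motion is done:
- robot.move_to(position, orientation): joint-space move of the TCP to a pose.
- robot.line_to(position, orientation=None, velocity=0.15, f_stop=None): straight line of the TCP; orientation=None keeps the orientation; velocity is the mean speed in m/s. With f_stop (N) it stops when the force on the tool has changed by that much, and returns True; else False.
- robot.move_j(angles): joint-space move.
- fingers.gripper_to(opening, force=None): opening from 0.0 (shut) to 1.0 (fully open); force is the grip in N (None keeps the last); returns when the fingers have stopped.
- robot.pause(seconds).
- robot.inverse_kinematics(position, orientation): joint angles nearest the present ones, or None.
- vision.grab_frame(name): name is "scene" or "top" or "wrist"; returns the picture (420x560x3 uint8, red, green, blue); there is no depth.
- vision.calibration(name): a dict with "mtx" (3x3 intrinsics, pixels), "extrinsics" (4x4, takes a point from world to camera coordinates); the wrist camera has in their place "T_tool_cam" (4x4, takes a point from camera to tool coordinates, whose origin is the TCP and whose axes are the flange's). Camera axes: x right, y up, looking along -z (the intrinsics and any distortion apply to the point x, -y, -z); pixel columns grow to the right and rows downward; lengths in m; the calibration is good to about 2 mm. A picture is of the moment at which its call begins: read the wrist's pose just before it. calibration takes no time and is no camera call.
A pose or a line that the arm cannot do raises robot.PlanningError and nothing moves.
- workorder.close_job(): hands the job in, once; it reports no verdict.
Trained networks look in the newest picture that a camera, given by its name, has taken for a name from the list of things; names that differ only in an ending like _2 or _b are one class to them, and where a whole thing is asked for, a point or a joint stands for the part that bears it (a point fixed in the world has none). Each returns a list of dicts, best first, with "p" (0 to 1); they miss things now and then, are a little off and sometimes report something else, mostly with a low value. They report only what shows in the picture. A call takes as long as a camera call. They do not tell look-alikes from the thing itself.
- recognise(label, camera): "rect" ([centre column, centre row, width, height] in pixels, round what is visible of it).
Readings, each from a call of its own:
- robot.current_time_s(): time.
- robot.current_joint_positions(): joint angles.
- robot.current_dq(): joint speeds.
- robot.current_joint_torque(): joint torques, N m.
- robot.current_tool_pos(): TCP position.
- robot.current_eef_rot(): TCP orientation.
- robot.current_contact_force(): force on the tool from outside, world axes, zero at the start.
- robot.current_torque(): the same for the moment, N m.
- robot.current_finger_gap(): opening from 0.0 (shut) to 1.0 (fully open).
Only numpy, scipy, OpenCV 4.12 (cv2) and the standard library are available. Lean on these libraries where they do the work, as an engineer would, in place of code of your own. Each camera call takes 0.05 s, during which the arm holds its last target.

## Working session

There is one attempt and no reset: what is moved stays moved. The work goes in short steps, each a Python script; the robot and the scene stay as the last script left them, time stands still between calls to the robot, and variables do not carry over. Pictures are saved under pics/ and viewed, and the job is handed in when it is done.

```bash
ls -la; mkdir -p pics; python3 - <<'E'
from station import robot, fingers, vision, workorder, recognise
import cv2, numpy as np
for n in ("scene","top","wrist"):
    f=vision.grab_frame(n); cv2.imwrite(f"pics/{n}0.png",f[:,:,::-1])
    c=vision.calibration(n)
    print(n,{k:np.round(v,4).tolist() if not isinstance(v,str) else v for k,v in c.items()})
    if n!="wrist":
        for l in ("bracket_mid","fixture","dowel_a","stop","bearing"):
            print(l,[(np.round(r["rect"]).tolist(),round(r["p"],2)) for r in recognise(l,n)])
print(robot.current_time_s(),robot.current_tool_pos(),robot.current_eef_rot(),robot.current_contact_force())
E
```

```text
total 12
drwxr-xr-x  3 agent agent 4096 Dec  6 09:02 .
drwxr-xr-x 23 root  root  4096 Dec  6 09:02 ..
drwxr-xr-x  2 agent agent 4096 Dec  6 09:02 pics
scene {'mtx': [[438.559, 0.0, 290.7675], [0.0, 438.559, 209.2195], [0.0, 0.0, 1.0]], 'extrinsics': [[-0.5929, 0.8053, -0.0033, 0.3376], [-0.6705, -0.4914, 0.5558, 0.3042], [0.446, 0.3318, 0.8313, -1.6242], [0.0, 0.0, 0.0, 1.0]]}
bracket_mid [([270.0, 139.0, 41.0, 34.0], 0.91), ([307.0, 171.0, 36.0, 37.0], 0.58)]
fixture [([322.0, 239.0, 93.0, 78.0], 0.9)]
dowel_a []
stop [([346.0, 246.0, 12.0, 17.0], 0.56)]
bearing [([271.0, 199.0, 8.0, 11.0], 0.5)]
top {'mtx': [[476.2962, 0.0, 283.8989], [0.0, 476.2962, 204.5757], [0.0, 0.0, 1.0]], 'extrinsics': [[0.0097, -0.9999, 0.0042, -0.0575], [0.9969, 0.01, 0.0779, -0.5553], [-0.078, 0.0034, 0.997, -1.4311], [0.0, 0.0, 0.0, 1.0]]}
bracket_mid [([364.0, 293.0, 48.0, 39.0], 0.93), ([301.0, 279.0, 30.0, 46.0], 0.88), ([358.0, 233.0, 43.0, 41.0], 0.61)]
fixture [([241.0, 216.0, 82.0, 63.0], 0.66)]
dowel_a [([358.0, 236.0, 52.0, 43.0], 0.29)]
stop [([215.0, 215.0, 9.0, 9.0], 0.61)]
bearing [([307.0, 227.0, 4.0, 6.0], 0.59), ([217.0, 216.0, 13.0, 18.0], 0.35)]
wrist {'mtx': [[331.0329, 0.0, 277.9522], [0.0, 331.0329, 208.9057], [0.0, 0.0, 1.0]], 'T_tool_cam': [[-0.0008, 0.9477, 0.3193, 0.0819], [1.0, 0.001, -0.0005, -0.0002], [-0.0008, 0.3193, -0.9477, -0.1259], [0.0, 0.0, 0.0, 1.0]]}
0.65 [0.15821245 0.52679961 0.24834209] [1.7999303e+02 1.3618696e-03 1.6328562e+02] [-0.32028576 -0.34759004 -0.04840211]
```

View pics/scene0.png

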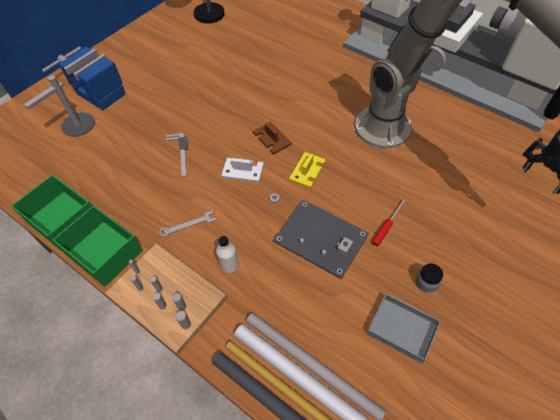

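View pics/top0.png

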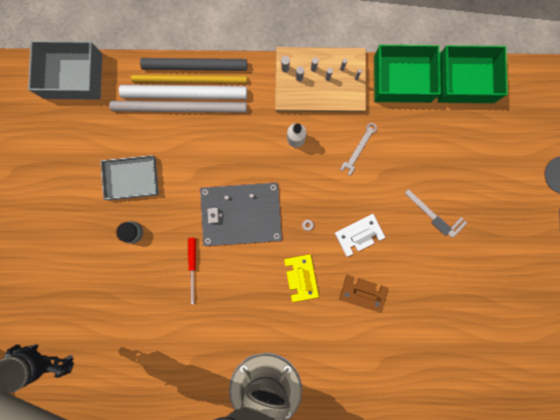

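```bash
python3 - <<'E'
import cv2
a=cv2.imread('pics/top0.png')[160:340,180:420]
cv2.imwrite('pics/top0c.png',cv2.resize(a,None,fx=3.3,fy=3.3,interpolation=cv2.INTER_CUBIC))
E
```

```text
(no output)
```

View pics/top0c.png

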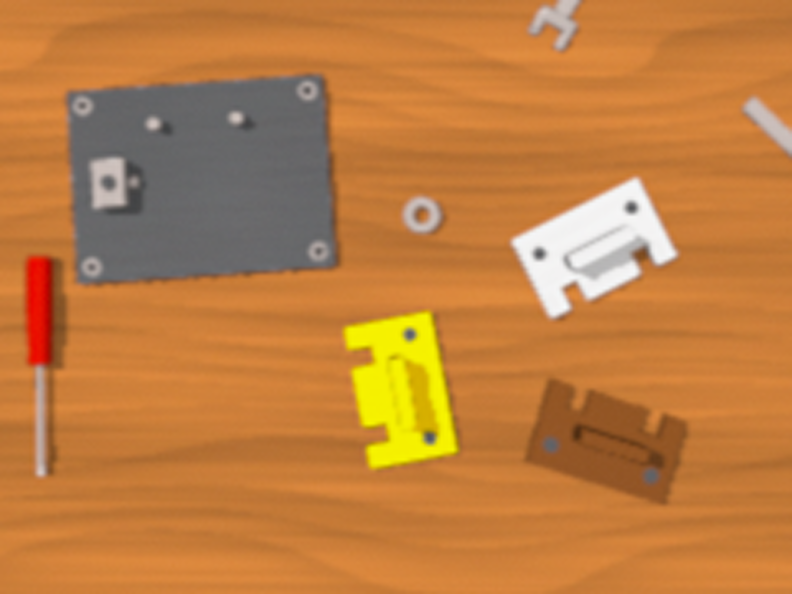

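```bash
cat > h.py <<'E'
import numpy as np, cv2
from scipy.spatial.transform import Rotation as Ro
from station import robot, fingers, vision, workorder, recognise
def rot(e): return Ro.from_euler('xyz',e,degrees=True).as_matrix()
def w2c_fixed(name): return np.array(vision.calibration(name)["extrinsics"])
def w2c_wrist(pos,eul):
    T=np.eye(4);T[:3,:3]=rot(eul);T[:3,3]=pos
    return np.linalg.inv(T@np.array(vision.calibration("wrist")["T_tool_cam"]))
def proj(K,E,P):
    P=np.atleast_2d(P); c=P@E[:3,:3].T+E[:3,3]
    return np.c_[K[0,2]+K[0,0]*c[:,0]/-c[:,2], K[1,2]+K[1,1]*-c[:,1]/-c[:,2]]
def unproj(K,E,uv,z):
    uv=np.atleast_2d(uv); d=np.c_[(uv[:,0]-K[0,2])/K[0,0],-(uv[:,1]-K[1,2])/K[1,1],-np.ones(len(uv))]
    R=E[:3,:3]; o=-R.T@E[:3,3]; d=d@R
    return o+d*((z-o[2])/d[:,2])[:,None]
E
python3 - <<'E'
from h import *
K=np.array(vision.calibration("top")["mtx"]);E=w2c_fixed("top")
c=lambda L:np.array(L)/3.3+[180,160]
print("white",unproj(K,E,c([(638,178),(677,255),(555,318),(511,241)]),0.012).round(4).tolist())
print("fix",unproj(K,E,c([(67,92),(323,75),(337,267),(77,283)]),0.012).round(4).tolist())
print("dow",unproj(K,E,c([(153,123),(235,118)]),0.032).round(4).tolist())
print("nose",unproj(K,E,c([(139,183)]),0.02).round(4).tolist())
print(vision.calibration("top").keys(),vision.calibration("wrist").keys())
E
```

```text
white [[0.5306, -0.3268, 0.012], [0.4595, -0.3626, 0.012], [0.4004, -0.2494, 0.012], [0.4709, -0.2087, 0.012]]
fix [[0.6056, 0.2057, 0.012], [0.624, -0.0328, 0.012], [0.4454, -0.0477, 0.012], [0.4283, 0.1923, 0.012]]
dow [[0.5755, 0.1226, 0.032], [0.5809, 0.0474, 0.032]]
nose [[0.5209, 0.1359, 0.02]]
dict_keys(['mtx', 'extrinsics']) dict_keys(['mtx', 'T_tool_cam'])
```

```bash
python3 - <<'E'
from h import *
import json
S={}
def look(tag,p,yaw):
    robot.move_to(p,[180,0,yaw]); robot.pause(0.15)
    q=np.array(robot.current_tool_pos());e=np.array(robot.current_eef_rot())
    f=vision.grab_frame("wrist"); cv2.imwrite(f"pics/{tag}.png",f[:,:,::-1])
    S[tag]=[q.tolist(),e.tolist()]
    print(tag,q,e,robot.current_time_s(),np.array(robot.current_joint_positions()).round(1))
look("w_fix",[0.53,0.06,0.2],94.4)
look("w_br",[0.465,-0.287,0.2],116.8)
json.dump(S,open('looks.json','w'))
E
```

```text
w_fix [0.52990832 0.06133133 0.19990506] [-1.79989916e+02 -2.58146207e-02  9.45358590e+01] 2.9917 [-39.3  20.7  40.7  94.9 -14.3  69.7   9.1]
w_br [ 0.46608044 -0.28531362  0.19980907] [ 1.79975691e+02 -3.82590463e-02  1.16983380e+02] 4.5167 [ -4.2  23.8  46.4  93.  -18.   71.1  72.7]
```

View pics/w_fix.png

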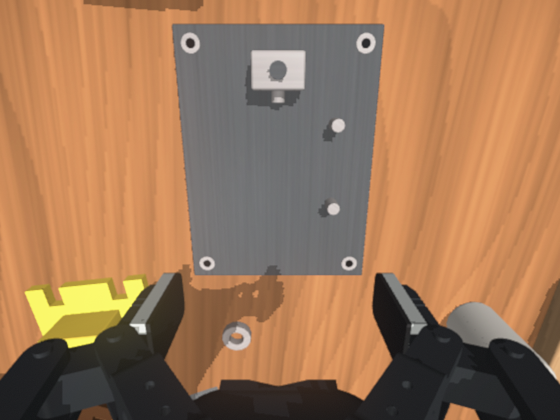

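View pics/w_br.png

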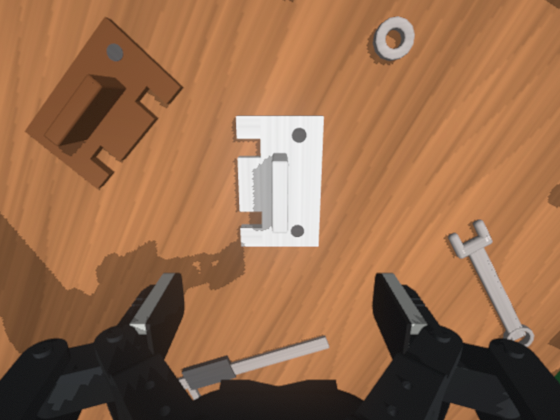

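```bash
python3 - <<'E'
import cv2
a=cv2.imread('pics/w_fix.png'); b=cv2.imread('pics/w_br.png')
cv2.imwrite('pics/c1.png',cv2.resize(a[30:230,230:390],None,fx=3,fy=3,interpolation=cv2.INTER_CUBIC))
cv2.imwrite('pics/c2.png',cv2.resize(b[105:255,220:340],None,fx=4,fy=4,interpolation=cv2.INTER_CUBIC))
from h import *
import json
S=json.load(open('looks.json'));K=np.array(vision.calibration("wrist")["mtx"])
def sub(img,pts,w=5):
    g=cv2.cvtColor(img,cv2.COLOR_BGR2GRAY); p=np.array(pts,np.float32).reshape(-1,1,2)
    return cv2.cornerSubPix(g,p,(w,w),(-1,-1),(cv2.TERM_CRITERIA_EPS+cv2.TERM_CRITERIA_MAX_ITER,50,.01)).reshape(-1,2)
from scipy.optimize import least_squares
def fit(E,uv,L,x0):
    def P(x):
        c,s=np.cos(x[2]),np.sin(x[2]); return np.c_[x[0]+c*L[:,0]-s*L[:,1],x[1]+s*L[:,0]+c*L[:,1],L[:,2]]
    r=least_squares(lambda x:(proj(K,E,P(x))-uv).ravel(),x0)
    print(r.x[:2].round(4),np.degrees(r.x[2]).round(2),r.fun.reshape(-1,2).round(1).tolist())
E1=w2c_wrist(*S['w_br']); uv=sub(b,[(323,116),(319,247),(241,247),(236,116)]); print(uv.tolist())
print(unproj(K,E1,uv,.012).round(4).tolist())
L=np.array([(40,65,12),(40,-65,12),(-40,-65,12),(-40,65,12)])/1e3
fit(E1,uv,L,[.465,-.287,.47])
E2=w2c_wrist(*S['w_fix']); uv=sub(a,[(383,24),(362,275),(194,275),(173,24)]); print(uv.tolist())
L=np.array([(90,120,12),(90,-120,12),(-90,-120,12),(-90,120,12)])/1e3
fit(E2,uv,L,[.526,.079,.077])
d=np.array([(338,125.5),(333.5,209)])
print("dowels",unproj(K,E2,d,.032).round(4).tolist())
fit(E2,np.r_[uv,d],np.r_[L,[(.052,.038,.032),(.052,-.038,.032)]],[.526,.079,.077])
print("nose",unproj(K,E2,[(278,101)],.022).round(4))
E
```

```text
[[323.3732604980469, 115.77730560302734], [318.0365905761719, 246.14808654785156], [241.31626892089844, 244.14779663085938], [235.38575744628906, 115.7963638305664]]
[[0.4733, -0.2074, 0.012], [0.5325, -0.3237, 0.012], [0.4605, -0.3577, 0.012], [0.4016, -0.2438, 0.012]]
[ 0.467  -0.2832] 26.92 [[0.1, -0.3], [-0.1, -0.7], [-0.5, 1.4], [0.4, -0.3]]
[[383.6513366699219, 23.7072696685791], [361.6123352050781, 274.5962219238281], [194.0, 275.0], [171.29957580566406, 23.653461456298828]]
[0.5281 0.0824] 4.54 [[0.8, -0.4], [0.1, 0.8], [-0.2, 0.6], [-0.7, -0.2]]
dowels [[0.5771, 0.1243, 0.032], [0.5832, 0.0485, 0.032]]
[0.5282 0.0824] 4.54 [[0.9, -0.4], [0.2, 0.8], [-0.1, 0.6], [-0.7, -0.2], [-0.1, -0.1], [-0.2, -0.1]]
nose [[0.5239 0.1402 0.022 ]]
```

View pics/c1.png

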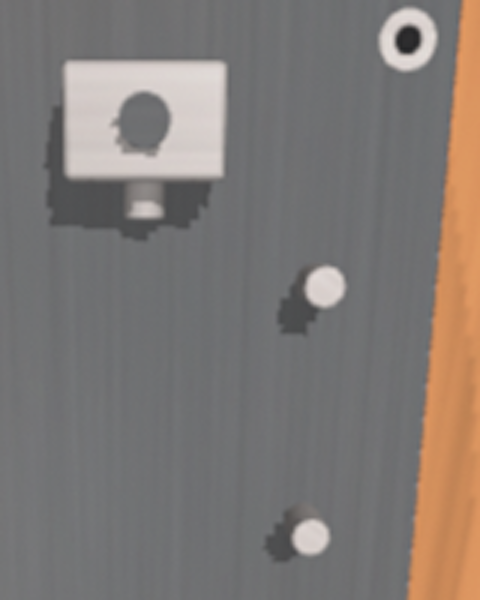

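View pics/c2.png

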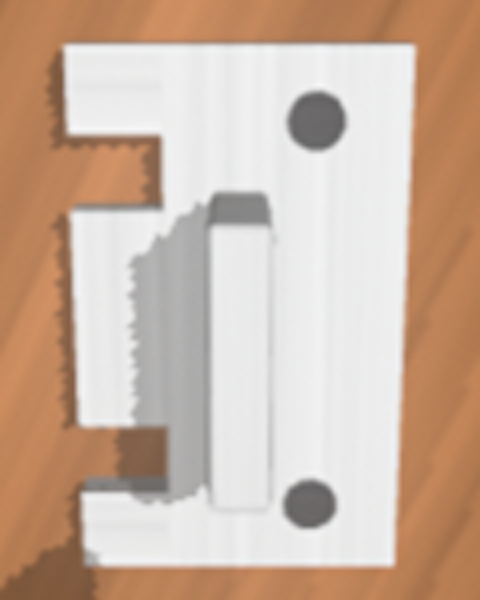

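Candidates: silver at top (359,234), yellow look-alike (301,279) and brown look-alike (364,293). The close crop shows the silver one, white-grey with two slots on one long edge and a web, so I choose that. Its 80×130 mm size and the fixture's dowel spacing (76 mm) both check out. Next is the grasp.

```bash
python3 - <<'E'
from h import *
robot.line_to([0.467,-0.2835,0.10],[180,0,116.9],velocity=0.15)
print(robot.line_to([0.467,-0.2835,0.038],[180,0,116.9],velocity=0.06,f_stop=6), robot.current_tool_pos(),robot.current_eef_rot(),robot.current_contact_force())
fingers.gripper_to(0.0,45)
robot.pause(0.2)
print("gap",robot.current_finger_gap()*85,robot.current_tool_pos(),robot.current_contact_force(),robot.current_torque(),robot.current_time_s())
robot.line_to([0.467,-0.2835,0.13],velocity=0.12)
robot.pause(0.3)
print("gap",robot.current_finger_gap()*85,robot.current_contact_force(),robot.current_torque(),robot.current_time_s())
f=vision.grab_frame("wrist");cv2.imwrite("pics/lift.png",f[:,:,::-1])
print(robot.current_tool_pos(),robot.current_eef_rot())
E
```

```text
False [ 0.46733872 -0.28379704  0.03842655] [1.79968294e+02 4.79998943e-02 1.16899838e+02] [ 0.58316839 -0.49828592 -0.0070753 ]
gap 13.600486950758095 [ 0.46687879 -0.28364248  0.03812164] [-1.63408137  0.18558402  2.29293195] [0.00228049 0.18799127 0.03670013] 7.3667
gap 13.354299831127056 [ 0.10778148 -0.41931482 -5.87163168] [ 0.03214665 -0.04932532  0.0514751 ] 8.5833
[ 0.46678145 -0.28341322  0.12960307] [-1.79968428e+02 -3.25346420e-02  1.16893364e+02]
```

View pics/lift.png

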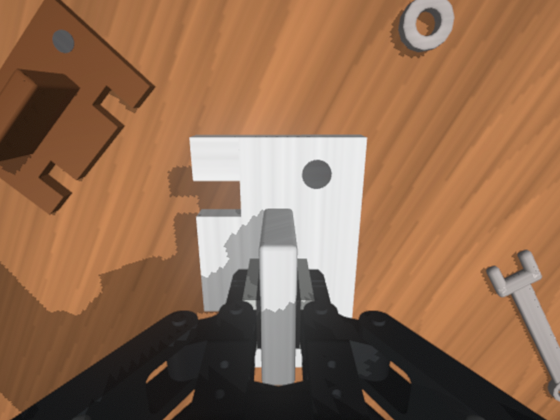

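```bash
python3 - <<'E'
from h import *
K=np.array(vision.calibration("wrist")["mtx"])
q=np.array([ 0.46678145,-0.28341322,0.12960307]);e=[-179.968428,-.0325,116.893]
P=unproj(K,w2c_wrist(q,e),[(190,137),(366,137),(352.5,311)],q[2]-.026)
print(((P-q)@rot(e)).round(4).tolist())
c,s=np.cos(np.radians(4.54)),np.sin(np.radians(4.54))
F=np.array([.5282,.0824]); R=np.array([[c,-s],[s,c]])
t=F+R@[0,-.013]; yaw=94.54
robot.move_to([*t,0.13],[180,0,yaw]); robot.pause(.3)
f0=np.array(robot.current_contact_force());print(f0,robot.current_torque())
q=robot.current_tool_pos();e=robot.current_eef_rot();f=vision.grab_frame("wrist");cv2.imwrite("pics/over.png",f[:,:,::-1]);print(q,e,robot.current_time_s())
E
```

```text
[[0.065, -0.0396, 0.0261], [0.0649, 0.0398, 0.026], [-0.0274, 0.0402, 0.026]]
[-0.32705842  0.29510564 -5.20871101] [ 0.01999861 -0.02208296  0.00679728]
[0.52934101 0.06841172 0.13008052] [1.79992070e+02 1.02290945e-02 9.44374404e+01] 10.325
```

View pics/over.png

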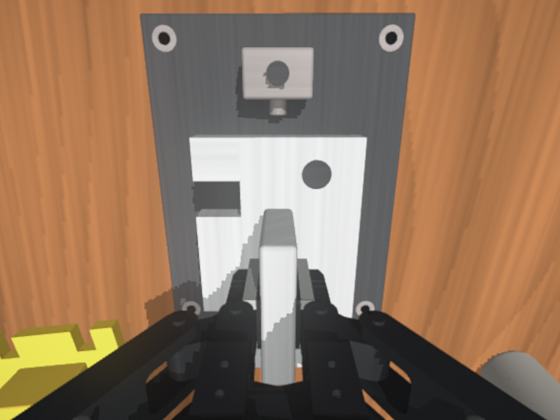

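```bash
python3 - <<'E'
from h import *
K=np.array(vision.calibration("wrist")["mtx"])
q=np.array([0.52934101,0.06841172,0.13008052]);e=[179.992,.0102,94.4374]
E=w2c_wrist(q,e)
c,s=np.cos(np.radians(4.54)),np.sin(np.radians(4.54))
F=np.array([.5282,.0824]); R=np.array([[c,-s],[s,c]])
for n,(x,y,z) in dict(da=(.052,-.038,.032),db=(.052,.038,.032),edge=(.052,.044,.032),nose=(0,.058,.022),c1=(.09,.12,.012),c2=(-.09,.12,.012)).items():
    print(n,proj(K,E,[*(F+R@[x,y]),z]).round(1))
print((unproj(K,E,[(278,113)],.0215)[0,:2]-F)@R)
E
```

```text
da [[347.8 247.7]]
db [[355.1 144.4]]
edge [[355.8 135.2]]
nose [[277.4 112.9]]
c1 [[416.   12.3]]
c2 [[138.3  13.1]]
[0.00039082 0.05789178]
```

```bash
python3 - <<'E'
from h import *
t=[.5292,.0694]
robot.line_to([*t,0.060],[180,0,94.54],velocity=0.12); robot.pause(.2)
print(robot.current_contact_force(),robot.current_tool_pos())
r=robot.line_to([*t,0.045],velocity=0.012,f_stop=2.5)
print(r,robot.current_contact_force(),robot.current_torque(),robot.current_tool_pos(),robot.current_time_s())
robot.pause(.3)
print(robot.current_contact_force(),robot.current_torque(),robot.current_tool_pos(),robot.current_eef_rot(),robot.current_time_s())
E
```

```text
[-0.0800766  -0.60879141 -6.28229103] [0.53006465 0.06944699 0.06097453]
True [ 0.02652624 -0.66194678  6.50228808] [ 0.00941233 -0.00350503 -0.003277  ] [0.52906933 0.06938923 0.05008333] 12.0833
[-0.29699455  0.17330536  6.26094758] [ 0.04764409 -0.0531217  -0.02026161] [0.52907941 0.06941383 0.05010088] [-1.79976977e+02  5.96501922e-04  9.45397128e+01] 12.3833
```

```bash
cat >> h.py <<'E'
TH=np.radians(4.54); RF=np.array([[np.cos(TH),-np.sin(TH)],[np.sin(TH),np.cos(TH)]])
F0=np.array([.5282,.0824])
def rd(tag="",n=6):
    f=[];m=[]
    for _ in range(n):
        f.append(robot.current_contact_force());m.append(robot.current_torque());robot.pause(.02)
    f=np.mean(f,0);m=np.mean(m,0);p=np.array(robot.current_tool_pos())
    print(tag,"Ffix",(f[:2]@RF).round(2),"Fz",f[2].round(2),"M",m.round(3),"pos",((p[:2]-F0)@RF*1e3).round(2),round(p[2]*1e3,2),"yaw",round(robot.current_eef_rot()[2],3),"t",round(robot.current_time_s(),2))
    return np.r_[f[:2]@RF,f[2]],m,(p[:2]-F0)@RF,p[2]
def go(xy,z,yaw=94.54,v=.02,f_stop=None):
    return robot.line_to([*(F0+RF@np.array(xy)),z],[180,0,yaw],velocity=v,f_stop=f_stop)
E
python3 - <<'E'
from h import *
rd("before")
fingers.gripper_to(0.25); robot.pause(.15)
rd("open")
fingers.gripper_to(0.0,25); robot.pause(.15)
f,m,p,z=rd("regrip")
print(robot.current_finger_gap()*85)
p0=p
r=go([p0[0]+.012,p0[1]],0.0503,v=.01,f_stop=4)
print(r);rd("x touch"); robot.pause(.2); rd()
E
```

```text
before Ffix [-0.14  0.18] Fz 6.32 M [ 0.041 -0.04  -0.005] pos [ -0.16 -13.01] 50.1 yaw 94.54 t 12.48
open Ffix [ 0.25 -0.22] Fz -0.15 M [ 0.    -0.003  0.004] pos [ -2.66 -12.69] 47.96 yaw 94.556 t 12.98
regrip Ffix [ 2.32 -0.39] Fz -1.4 M [ 0.031 -0.779  0.   ] pos [ -1.64 -12.73] 48.39 yaw 94.552 t 13.45
14.06219140893688
True
x touch Ffix [-2.34  0.5 ] Fz 5.04 M [-0.031  0.17  -0.004] pos [ -1.48 -12.75] 48.48 yaw 94.549 t 14.0
 Ffix [-2.44  0.21] Fz 5.52 M [-0.015  0.222  0.003] pos [ -1.5  -12.74] 48.48 yaw 94.553 t 14.3
```

```bash
python3 - <<'E'
from h import *
for x in (-.0015,0,.0015,.003):
    go([x,-.0127],0.0484,v=.02); robot.pause(.1); f,m,p,z=rd(f"cmd {x*1e3}",3)
    if f[0]<-8: break
E
```

```text
cmd -1.5 Ffix [0.8  0.04] Fz 1.67 M [-0.084 -0.08   0.008] pos [ -1.68 -12.73] 48.35 yaw 94.548 t 14.7
cmd 0.0 Ffix [-3.74  0.29] Fz 6.57 M [-0.125  0.508  0.001] pos [ -1.65 -12.77] 48.38 yaw 94.535 t 15.1
cmd 1.5 Ffix [-7.45  0.31] Fz 10.57 M [-0.237  1.115  0.013] pos [ -1.48 -12.73] 48.49 yaw 94.532 t 15.5
cmd 3.0 Ffix [-10.31   0.87] Fz 14.77 M [-0.308  1.749  0.04 ] pos [ -1.38 -12.72] 48.57 yaw 94.533 t 15.9
```

```bash
cat >> h.py <<'E'
import json,os
def load(): return json.load(open('cmd.json'))
def save(c): json.dump(c,open('cmd.json','w'))
def step(c,dx=0,dy=0,dyaw=0,zt=-2.0,f=None,v=.02,kz=.2e-3,set_=.06):
    if f is not None: c[2]+=float(np.clip((f[2]-zt)*kz,-.001,.001))
    c[0]+=dx;c[1]+=dy;c[3]+=dyaw
    go(c[:2],c[2],c[3],v=v); save(c); robot.pause(set_)
    return rd("c[%.1f %.1f %.1f %.2f]"%(c[0]*1e3,c[1]*1e3,c[2]*1e3,c[3]),2)
E
python3 - <<'E'
from h import *
c=[.003,-.0127,.0484,94.54]
f=None
# unload z first
for i in range(3):
    f,m,p,z=step(c,dx=-.001,f=f if f is not None else [0,0,12],kz=.25e-3)
for i in range(4):
    f,m,p,z=step(c,dx=.0012,f=f)
    if f[0]<-6: break
E
```

```text
c[2.0 -12.7 49.4 94.54] Ffix [-5.8  -0.27] Fz 2.22 M [-0.132  1.049 -0.051] pos [ -0.35 -12.6 ] 48.51 yaw 94.528 t 16.24
c[1.0 -12.7 50.4 94.54] Ffix [0.39 0.24] Fz -5.62 M [-0.039  0.031 -0.015] pos [  1.13 -12.5 ] 49.91 yaw 94.564 t 16.58
c[0.0 -12.7 49.5 94.54] Ffix [-0.35 -0.27] Fz -5.7 M [-0.032  0.021 -0.018] pos [  0.02 -12.69] 49.44 yaw 94.54 t 16.93
c[1.2 -12.7 48.8 94.54] Ffix [-0.44 -0.54] Fz -5.27 M [ 0.014  0.037 -0.051] pos [  1.23 -12.7 ] 48.76 yaw 94.542 t 17.27
c[2.4 -12.7 48.1 94.54] Ffix [-3.32  0.3 ] Fz 0.63 M [-0.086  0.669 -0.046] pos [  2.05 -12.72] 48.36 yaw 94.534 t 17.61
c[3.6 -12.7 48.6 94.54] Ffix [ 0.27 -0.4 ] Fz -4.72 M [-0.011 -0.026  0.022] pos [  4.06 -12.64] 48.45 yaw 94.556 t 17.95
c[4.8 -12.7 48.1 94.54] Ffix [-5.13  0.81] Fz 3.86 M [-0.102  0.962 -0.044] pos [  4.19 -12.64] 48.37 yaw 94.539 t 18.29
```

```bash
python3 - <<'E'
from h import *
c=load(); f=[0,0,3.86]
for i in range(9):
    f,m,p,z=step(c,dx=.0007 if f[2]<3 else 0.0002,f=f,zt=-3,kz=.1e-3)
    if f[0]<-7 or (f[0]<-3.5 and f[2]<-1): break
E
```

```text
c[5.0 -12.7 48.8 94.54] Ffix [-0.58 -0.14] Fz -5.41 M [ 0.002 -0.017  0.051] pos [  5.42 -12.72] 48.46 yaw 94.542 t 18.63
c[5.7 -12.7 48.5 94.54] Ffix [-0.55  0.25] Fz -5.19 M [-0.028  0.085  0.011] pos [  5.79 -12.74] 48.42 yaw 94.536 t 18.98
c[6.4 -12.7 48.3 94.54] Ffix [-4.06  0.33] Fz -1.07 M [-0.105  0.622  0.009] pos [  5.89 -12.73] 48.37 yaw 94.537 t 19.32
```

```bash
python3 - <<'E'
from h import *
c=load(); f=[0,0,-3]
c[0]-=.0005
for i in range(12):
    d=.0012 if c[1]<-.0092 else .0006
    f,m,p,z=step(c,dy=d,f=f,zt=-3,kz=.07e-3)
    if f[1]<-3.5 or f[0]<-9: break
E
```

```text
c[5.9 -11.5 48.3 94.54] Ffix [-2.08 -2.64] Fz -1.73 M [-0.481  0.509  0.008] pos [  5.92 -12.34] 48.38 yaw 94.508 t 19.66
c[5.9 -10.3 48.4 94.54] Ffix [-1.61 -3.78] Fz -2.87 M [-0.734  0.425 -0.007] pos [  5.93 -10.86] 48.38 yaw 94.513 t 20.0
```

```bash
python3 - <<'E'
from h import *
c=load(); f=[0,0,-3]
for i in range(10):
    f,m,p,z=step(c,dy=.0008,f=f,zt=-4,kz=.07e-3)
    if f[1]<-5.5 or f[0]<-9: break
E
```

```text
c[5.9 -9.5 48.5 94.54] Ffix [-1.96 -1.6 ] Fz -3.96 M [-0.593  0.377 -0.057] pos [ 5.91 -9.21] 48.39 yaw 94.554 t 20.34
c[5.9 -8.7 48.5 94.54] Ffix [-1.71 -1.23] Fz -3.99 M [-0.443  0.359 -0.032] pos [ 5.89 -8.18] 48.38 yaw 94.563 t 20.68
c[5.9 -7.9 48.5 94.54] Ffix [-1.09 -1.81] Fz -5.14 M [-0.459  0.267 -0.001] pos [ 5.89 -7.74] 48.39 yaw 94.547 t 21.02
c[5.9 -7.1 48.4 94.54] Ffix [-0.75 -3.45] Fz -4.18 M [-0.72   0.247  0.021] pos [ 5.92 -7.7 ] 48.43 yaw 94.518 t 21.37
c[5.9 -6.3 48.4 94.54] Ffix [-0.82 -5.  ] Fz -3.94 M [-1.045  0.274 -0.013] pos [ 5.91 -7.63] 48.49 yaw 94.497 t 21.71
c[5.9 -5.5 48.4 94.54] Ffix [-1.18 -5.99] Fz -3.92 M [-1.303e+00  3.060e-01 -1.000e-03] pos [ 5.89 -7.59] 48.57 yaw 94.475 t 22.05
```

```bash
cat >> h.py <<'E'
def split(f,m):
    X=-f[0]; Fs=-f[1]; Fb=(m[2]-.0059*Fs+.0304*X)/.0761; print("   Fa %.1f Fb %.1f Fs %.1f"%(X-Fb,Fb,Fs)); return X-Fb,Fb,Fs
E
python3 - <<'E'
from h import *
c=load(); f=[0,0,-4]
for i in range(8):
    f,m,p,z=step(c,dx=.0007,dy=.0003 if f[1]>-7 else 0,f=f,zt=-1.5,kz=.05e-3)
    S=split(f,m)
    if f[0]<-10 or max(S)>10: break
E
```

```text
c[6.6 -5.2 48.3 94.54] Ffix [-3.53 -5.82] Fz -1.56 M [-1.347  0.602  0.095] pos [ 5.95 -7.58] 48.54 yaw 94.464 t 22.39
   Fa 1.3 Fb 2.2 Fs 5.8
c[7.3 -4.9 48.3 94.54] Ffix [-4.72 -7.09] Fz 0.15 M [-1.385  0.818  0.088] pos [ 5.99 -7.58] 48.56 yaw 94.456 t 22.73
   Fa 2.2 Fb 2.5 Fs 7.1
c[8.0 -4.9 48.3 94.54] Ffix [-6.17 -6.8 ] Fz 1.26 M [-1.454  1.086  0.135] pos [ 6.01 -7.59] 48.57 yaw 94.452 t 23.07
   Fa 2.5 Fb 3.7 Fs 6.8
c[8.7 -4.6 48.5 94.54] Ffix [-6.73 -6.9 ] Fz 2.33 M [-1.491  1.258  0.115] pos [ 6.08 -7.61] 48.63 yaw 94.441 t 23.42
   Fa 3.1 Fb 3.7 Fs 6.9
c[9.4 -4.3 48.7 94.54] Ffix [-8.31 -6.9 ] Fz 2.46 M [-1.586  1.453  0.12 ] pos [ 6.14 -7.57] 48.68 yaw 94.435 t 23.76
   Fa 4.0 Fb 4.4 Fs 6.9
c[10.1 -4.0 48.9 94.54] Ffix [-9.12 -8.32] Fz 3.44 M [-1.715  1.673  0.196] pos [ 6.18 -7.57] 48.72 yaw 94.424 t 24.1
   Fa 3.6 Fb 5.6 Fs 8.3
c[10.8 -4.0 49.1 94.54] Ffix [-9.98 -7.44] Fz 2.07 M [-1.728  1.848  0.101] pos [ 6.26 -7.58] 48.8 yaw 94.422 t 24.44
   Fa 5.2 Fb 4.7 Fs 7.4
c[11.5 -4.0 49.3 94.54] Ffix [-11.99  -7.61] Fz 3.91 M [-1.723  2.114  0.171] pos [ 6.31 -7.55] 48.82 yaw 94.424 t 24.78
   Fa 5.5 Fb 6.5 Fs 7.6
```

```bash
python3 - <<'E'
from h import *
print(robot.current_eef_rot(), robot.current_finger_gap()*85)
q=robot.current_tool_pos();print(q)
f=vision.grab_frame("wrist");cv2.imwrite("pics/press.png",f[:,:,::-1])
g=vision.grab_frame("top")[160:280,190:300];cv2.imwrite("pics/presst.png",cv2.resize(g,None,fx=5,fy=5,interpolation=cv2.INTER_CUBIC)[:,:,::-1])
E
```

```text
[-1.79378355e+02  1.74762516e-01  9.44236189e+01] 13.450208850670688
[0.53508317 0.0753695  0.04881888]
```

View pics/press.png

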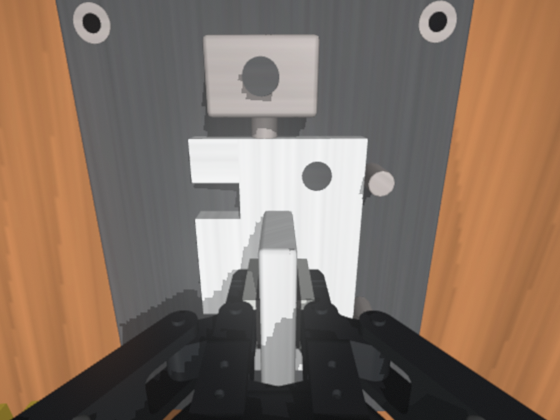

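```bash
cat >> h.py <<'E'
def go2(c,v=.02):
    robot.line_to([*(F0+RF@np.array(c[:2])),c[2]],[c[4],c[5],c[3]],velocity=v); save(c); robot.pause(.1)
    r=rd("c[%.1f %.1f %.1f %.2f %.2f %.2f]"%(c[0]*1e3,c[1]*1e3,c[2]*1e3,c[3],c[4],c[5]),3)
    e=np.array(robot.current_eef_rot()); e[0]%=360; print("   tilt",(e[:2]-[180,0]).round(3)); S=split(*r[:2]); return r,e,S
E
python3 - <<'E'
from h import *
c=load()[:4]+[180.,0.]
e=[180.62,.175]; F=[-12,-7.6,3.9]
for i in range(5):
    c[4]-=.6*(e[0]-180);c[5]-=.6*e[1]
    c[0]+=float(np.clip((F[0]+13)*.0004,-.001,.001));c[1]+=float(np.clip((F[1]+8)*.0003,-.001,.001));c[2]+=float(np.clip((F[2]-4)*.00005,-.0005,.0005))
    (F,m,p,z),e,S=go2(c)
    if max(S)>12: break
E
```

```text
c[11.9 -3.9 49.3 94.54 179.63 -0.10] Ffix [-11.16  -8.04] Fz 4.29 M [-1.795  2.415  0.203] pos [ 6.26 -7.61] 48.68 yaw 94.42 t 25.28
   tilt [0.308 0.079]
   Fa 4.7 Fb 6.5 Fs 8.0
c[12.6 -3.9 49.3 94.54 179.44 -0.15] Ffix [-12.26  -8.48] Fz 5.4 M [-1.848  2.644  0.153] pos [ 6.24 -7.65] 48.56 yaw 94.42 t 25.68
   tilt [0.218 0.02 ]
   Fa 6.0 Fb 6.3 Fs 8.5
c[12.9 -4.0 49.4 94.54 179.31 -0.16] Ffix [-13.18  -7.72] Fz 5.35 M [-1.843  2.778  0.14 ] pos [ 6.21 -7.64] 48.52 yaw 94.424 t 26.08
   tilt [ 0.13  -0.004]
   Fa 6.7 Fb 6.5 Fs 7.7
c[12.9 -4.0 49.4 94.54 179.24 -0.16] Ffix [-13.05  -7.25] Fz 4.47 M [-1.848  2.728  0.163] pos [ 6.17 -7.64] 48.47 yaw 94.42 t 26.48
   tilt [0.046 0.008]
   Fa 6.3 Fb 6.8 Fs 7.2
c[12.8 -3.7 49.5 94.54 179.21 -0.17] Ffix [-12.98  -8.44] Fz 4.59 M [-1.889  2.727  0.174] pos [ 6.18 -7.63] 48.47 yaw 94.411 t 26.88
   tilt [0.015 0.02 ]
   Fa 6.2 Fb 6.8 Fs 8.4
```

```bash
python3 - <<'E'
from h import *
robot.pause(.5); c=load(); rd("held"); 
e=[180.0,0]; F=[-13,-8.4,4.6]
for i in range(8):
    c[0]+=float(np.clip((F[0]+5)*.0004,-.0016,.0016));c[1]+=float(np.clip((F[1]+3.5)*.0003,-.001,.001));c[2]+=float(np.clip((F[2]-1)*.00005,-.0005,.0005))
    c[4]-=.6*(e[0]-180);c[5]-=.6*e[1]
    (F,m,p,z),e,S=go2(c)
    if F[0]>-6 and F[1]>-4.5 and abs(e[0]-180)<.15: break
E
```

```text
held Ffix [-12.78  -8.31] Fz 4.36 M [-1.901  2.727  0.169] pos [ 6.17 -7.64] 48.5 yaw 94.413 t 27.48
c[11.2 -4.7 49.6 94.54 179.21 -0.17] Ffix [-8.65 -6.93] Fz -0.21 M [-1.622  2.003  0.107] pos [ 6.05 -7.66] 48.48 yaw 94.439 t 27.88
   tilt [-0.166 -0.012]
   Fa 4.3 Fb 4.3 Fs 6.9
c[9.8 -5.7 49.6 94.54 179.31 -0.16] Ffix [-5.8  -6.02] Fz -3.36 M [-1.37   1.497  0.066] pos [ 6.02 -7.69] 48.49 yaw 94.471 t 28.28
   tilt [-0.236 -0.047]
   Fa 3.1 Fb 2.7 Fs 6.0
c[9.5 -6.5 49.4 94.54 179.45 -0.13] Ffix [-6.79 -5.12] Fz -2.28 M [-1.196  1.403  0.021] pos [ 6.   -7.68] 48.46 yaw 94.496 t 28.68
   tilt [-0.126 -0.076]
   Fa 4.2 Fb 2.6 Fs 5.1
c[8.7 -7.0 49.2 94.54 179.52 -0.09] Ffix [-4.75 -4.35] Fz -3.15 M [-1.021  1.166  0.023] pos [ 6.   -7.72] 48.47 yaw 94.505 t 29.08
   tilt [-0.137 -0.059]
   Fa 2.9 Fb 1.9 Fs 4.3
```

```bash
python3 - <<'E'
from h import *
fingers.gripper_to(0.35); robot.pause(.2); rd("rel")
p=np.array(robot.current_tool_pos())
robot.line_to([p[0],p[1],0.11],[180,0,94.5],velocity=.06)
robot.line_to([.50,.06,0.19],[180,0,94.5],velocity=.12); robot.pause(.3); rd("up")
q=np.array(robot.current_tool_pos());e=np.array(robot.current_eef_rot());f=vision.grab_frame("wrist");cv2.imwrite("pics/after.png",f[:,:,::-1])
json.dump([q.tolist(),e.tolist()],open('after.json','w'))
i=f[20:300,150:410,::-1];cv2.imwrite("pics/afterc.png",cv2.resize(i,None,fx=2.1,fy=2.1,interpolation=cv2.INTER_CUBIC))
E
```

```text
rel Ffix [-0.11 -0.18] Fz 0.07 M [0.003 0.027 0.014] pos [ 8.99 -6.74] 49.34 yaw 94.551 t 29.68
up Ffix [0.19 0.18] Fz -0.39 M [-0.034  0.001  0.005] pos [-29.94 -20.14] 189.7 yaw 94.497 t 32.15
```

View pics/after.png

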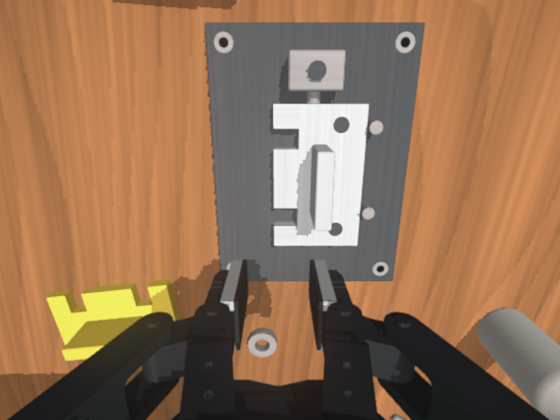

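View pics/afterc.png

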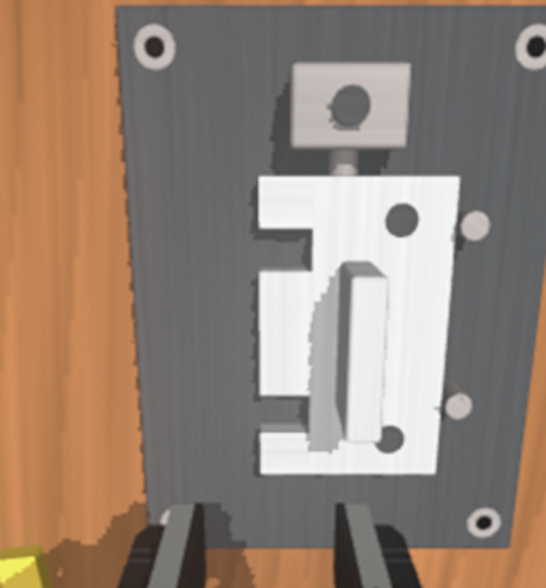

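```bash
python3 - <<'E'
from h import *
from scipy.optimize import least_squares
K=np.array(vision.calibration("wrist")["mtx"]); q,e=json.load(open('after.json'));E=w2c_wrist(q,e)
im=cv2.imread('pics/after.png');g=im.min(axis=2).astype(np.uint8)
def fit(uv,L,x0):
    def P(x):
        c,s=np.cos(x[2]),np.sin(x[2]); return np.c_[x[0]+c*L[:,0]-s*L[:,1],x[1]+s*L[:,0]+c*L[:,1],L[:,2]]
    r=least_squares(lambda x:(proj(K,E,P(x))-uv).ravel(),x0); return r.x,r.fun.reshape(-1,2).round(1).tolist()
def sub(p): return cv2.cornerSubPix(g,np.array(p,np.float32).reshape(-1,1,2),(4,4),(-1,-1),(3,50,.01)).reshape(-1,2)
ub=sub([(369,104),(358,246),(274,246),(273,104)]);print(ub.tolist())
L=np.array([(40,65,24),(40,-65,24),(-40,-65,24),(-40,65,24)])/1e3
b,r=fit(ub,L,[.535,.075,.079]);print("bracket",b[:2],np.degrees(b[2]),r)
# dowel centres by threshold
D=[]
for (u,v) in [(376,127),(368.5,213)]:
    w=g[int(v)-9:int(v)+10,int(u)-5:int(u)+10]; m=(w>165).astype(np.uint8)
    n,l,st,ce=cv2.connectedComponentsWithStats(m); k=1+np.argmax(st[1:,4]); D.append(ce[k]+[int(u)-5,int(v)-9]); print(st[k],D[-1])
d=unproj(K,E,D,.032)[:,:2];print("dowels",d.round(4).tolist(),np.hypot(*(d[0]-d[1])))
c,s=np.cos(b[2]),np.sin(b[2]);R=np.array([[c,-s],[s,c]])
print("dowels in bracket frame",((d-b[:2])@R*1e3).round(2).tolist(),"want x=46, dy 76")
print("dowel line deg",np.degrees(np.arctan2(*(d[0]-d[1])[::-1]))-90)
E
```

```text
[[368.4208984375, 103.61760711669922], [356.7320556640625, 245.24343872070312], [273.45220947265625, 244.93386840820312], [272.65850830078125, 103.56246948242188]]
bracket [0.53477521 0.07475976] 4.447281207619071 [[-0.2, -0.0], [-0.2, -0.2], [0.1, 0.1], [0.3, 0.0]]
[  0   3  12  13 123] [376.09756098 126.99186992]
[ 0  4 11 11 98] [368.05102041 213.02040816]
dowels [[0.5771, 0.1247], [0.5829, 0.0489]] 0.07603484696065017
dowels in bracket frame [[46.09, 46.55], [45.98, -29.49]] want x=46, dy 76
dowel line deg 4.360814325741146
```

```bash
python3 - <<'E'
from h import *
go([0.003,-.022],.19,v=.15); go([0.003,-.022],.118,v=.1); robot.pause(.3)
q=np.array(robot.current_tool_pos());e=np.array(robot.current_eef_rot());f=vision.grab_frame("wrist");print(q,e,robot.current_time_s())
K=np.array(vision.calibration("wrist")["mtx"]);E=w2c_wrist(q,e)
print(proj(K,E,[[*(F0+RF@[0,.0575]),.024]]))
t=vision.grab_frame("top");cv2.imwrite("pics/top_end.png",t[:,:,::-1])
cv2.imwrite("pics/nose.png",f[:,:,::-1])
u,v=proj(K,E,[[*(F0+RF@[0,.0575]),.024]])[0].astype(int)
i=f[max(0,v-45):v+45,u-60:u+60,::-1];cv2.imwrite("pics/nosec.png",cv2.resize(i,None,fx=6,fy=6,interpolation=cv2.INTER_CUBIC))
E
```

```text
[0.53326268 0.06073008 0.11845143] [ 1.79947281e+02 -9.68424689e-03  9.45429696e+01] 33.7833
[[272.27854995 101.58631811]]
```

View pics/nosec.png

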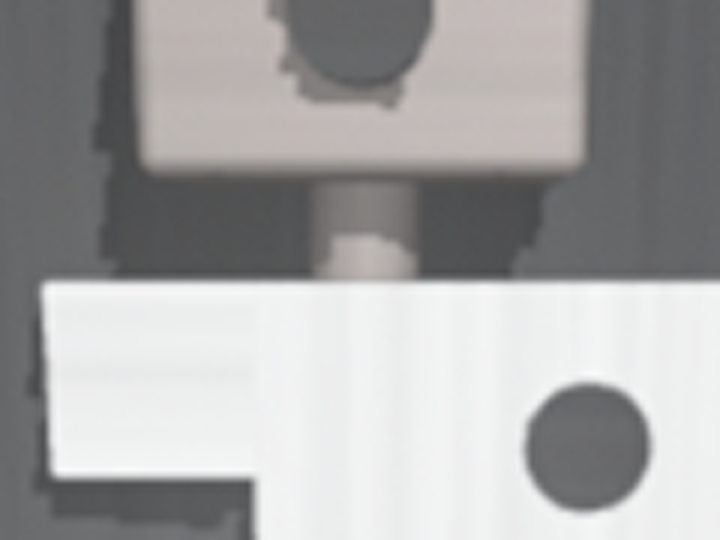

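View pics/top_end.png

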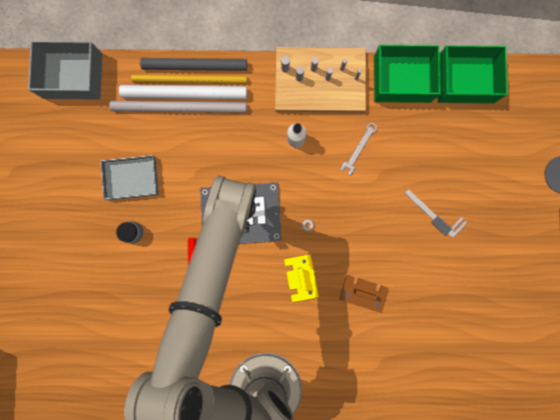

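The nose meets the bracket end at crop (365,280) with no gap, both dowels touch, and nothing else on the bench has moved. I'll retract and hand it in.

```bash
python3 - <<'E'
from h import *
go([0.0,-.022],.25,v=.15); robot.pause(.3); print(robot.current_contact_force(),robot.current_time_s())
print(workorder.close_job())
E
```

```text
[-0.11681448 -0.70328714  0.87817831] 35.1667
the job is handed in; nothing more can be done
None
```

I gripped the silver bracket by its web and laid it on the plate. I then slid it home against both dowels and the end stop, released it, and handed the job in at about 35 s; no verdict is reported.

- **Press:** I held it for about half a second with roughly 6 N on dowel a, 7 N on dowel b and 8 N on the stop. These come from the wrist force and moment, so friction on the plate could make the true contact forces a little lower. I then eased the force off before letting go.
- **Tilt while pressing:** the tool tipped about 0.6° as the force built up, so I levelled it before the hold (within 0.02°).
- **Laying down:** touchdown pressed on the plate with about 12 N including the bracket's weight. I opened and re-gripped there, and the bracket stayed on the plate. During the slide that followed, the wrist briefly carried nearly its full weight, so it may have just cleared the plate for a moment.
- **Dowel check after release:** the wrist picture puts the dowel axes 46.1 and 46.0 mm from the bracket centre line, where 46 mm is fully home. The bracket's angle agrees with the dowel line within 0.1°.
- **Stop check:** the close picture shows no gap at the stop nose. One reading disagrees slightly: the fitted bracket position was about 0.4 mm short of where I held it, which is within what the camera can resolve.
- **Rest of the bench:** the final top view shows the bystanders and look-alikes where they were, except that the arm hid most of the screwdriver.

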